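Find and press the concealed lid catch of a desk console

TASK

The lid of the black desk console is held by a concealed catch: a square push button of the same grey plastic as the flat panel beside the lid, lying almost flush somewhere along that panel. Feel along the panel with the fingertips until you find the button, press it right in so that the lid springs open by itself, then let go and move clear, leaving the lid standing open. Do not touch the lid, and leave everything else on the desk where it stands.

Things in the scene. Friction and masses are not known exactly. Their poses are not given: they have to be found in the camera images.
- console: Black desk console fixed to the desk, 220 mm (own x) by 400 mm (own y), 66 mm tall; origin at the centre of its underside. Its -x half, nearer the robot, carries a flat grey panel between two black end decks; the lid covers the +x half.
- panel (a point): Centre of the visible flat panel, on its surface, 60 mm above the desk; axes as the console's. Visible panel: 79 mm (x) by 170 mm (y), rigid. Rails along its x edges stand 2 mm higher, the black decks at its y ends (from y = -+85 mm outwards) 6 mm higher.
- catch (a joint): Travel of the catch button, m: 0 at rest, 0.006 fully in (about 6 N; moves from 2.5 N). Springs back; lets the lid go at 3 to 4.5 mm. A 50 mm square, squared to the panel, in a 52 mm square opening, its top 2 mm below the panel's surface. Its centre: panel x = 0, panel y unknown, from -55 to +55 mm, different each time.
- lid_hinge (a joint): Opening angle of the console's lid, rad: 0 shut and latched, about 1.3 fully open (front edge up, tilting away from the panel). A spring swings it up in about 1 to 2 s once the catch is pressed, and holds it open.
- lid: The lid's panel, black, 110 mm (x) by 388 mm (y) by 4 mm; when shut it covers the console from x = -3 to +107 mm, its top 66 mm up; hinged along its +x edge. Origin on the hinge line, at the middle of its length.
- tape: Bystander: white tape roll, 52 mm across, 18 mm tall, lying on the +y end deck of the console. Origin at the centre of its underside.
- sharpener: Bystander: small metal pencil sharpener, 26 x 32 x 22 mm, on the -y end deck of the console. Origin at the centre of its underside.
- mouse: Bystander: black computer mouse, 110 x 62 x 34 mm. Origin at the centre of its underside.
- keyboard: Bystander: black keyboard, 135 x 360 x 32 mm, beside the console. Origin at the centre of its underside.
- mug: Bystander: white mug, 82 mm across, 95 mm tall. Origin at the centre of its underside.
- notes: Bystander: yellow block of notes, 76 x 76 x 30 mm. Origin at the centre of its underside.
- figure: Bystander: red toy dragon figure, about 135 mm tall. Origin at the centre of its underside.

How it is judged:
On the way:
1. the catch button is pushed in (value of joint catch above 0.0025 m).
At the end, for the whole second after the job is handed in: The lid stands open by more than 1.1 rad and is at rest, and the catch button has sprung back to within 1.5 mm of its rest position (value of joint lid_hinge above 1.1 rad and velocity of joint lid_hinge between -0.1 and 0.1 rad/s and value of joint catch below 0.0015 m); the robot touches nothing.
It fails at once if the robot touches the lid (more than 1 N) (contact force between the arm and lid above 1 N).
It fails at once if the fingers touch the lid (more than 1 N) (contact force between the fingers and lid above 1 N).
It fails at once if something on the desk or console is shifted or lifted by more than 15 mm (distance of any of tape, sharpener, mouse, keyboard, mug, notes, figure from where it was at the start of the episode above 0.015 m).
It also fails if it takes over 51 s, if anything falls off the work surface, if the arm or the gripper's body presses on something with over 40 N, if the wrist force passes 120 N, or if a joint passes its speed limit or range.

ROBOT

A 6-joint arm with a two-finger parallel gripper is mounted at the origin on the work surface. World frame = base frame: x ahead of the robot, y to its left, z up, the work surface at z = 0. Lengths are in m, angles in rad, forces in N, time in s.
With the tool pointing down it reaches from about 0.375 to 0.9 m from the base axis. Payload 3.1 kg.
Tool frame: the origin (TCP) lies midway between the tips of the shut fingers; the grasp point (between the pads) lies 19 mm behind it; z points along the fingers, y is the line along which they close (so a half turn about z gives the same grasp; the last joint's range is limited). The gripper opens to 87 mm and grips with 3 to 60 N. Pads are 19 mm wide; open, the fingers measure 117 mm over their backs; the gripper's body (75 mm by 190 mm) begins 51 mm behind the grasp point.
Start: joints at [1.022, 0.527, 1.433, -0, 1.181, -0.178], TCP at [0.226, 0.583, 0.223] pointing down, gripper open.
Joint ranges: [-3.08, 3.08], [-0.75, 2.2], [0.22, 2.44], [-1.43, 4.57], [0, 2.65], [-2.85, 2.85]. Speed limits (rad/s): [2.79, 2.79, 3.14, 3.14, 3.14, 3.14].

INTERFACE

Orientations are given as a unit quaternion [w, x, y, z].
In Python, from workcell import ctrl gives the robot as it stands.
- The arm moves only by the tool move_arm, never from a script. Its argument "targets" is a list of rows, each a list of 7 numbers: the shift along the tool's x, y, z in mm, then the turn, a rotation vector about the tool's x, y, z in degrees, then the opening, from 0 (shut) to 1 (fully open). A call has 1 to 20 rows; each row is the pose to reach, as a shift and turn from the pose commanded when the call began, along the tool's axes at that moment; what a row does not reach only later rows make up. A row lasts 1/8 s, in which the tool goes at most 62.5 mm and 10.7 degrees, less where a joint would pass 70% of its speed; a pose out of reach is approached as far as the arm can. A call with a gripper value outside its range is refused whole. The fingers move at their own pace and stop on an object; "newtons" is the grip in N (left out, the last holds). Time passes only in rows, so rows that repeat a pose let the fingers close. It gives the time, the measured TCP pose, the force, the opening and the grip force at its end, in the units of the state.
- ctrl.state(): the state, without advancing time (a new reading comes with each control period).
- ctrl.read_camera(name): name is "scene" or "side" or "wrist"; returns a dict with "color" (400x640x3 uint8, red, green, blue), "fx", "fy", "cx", "cy" (pixels), "R" (3x3) and "t" (3): a world point X has camera coordinates R X + t. Camera axes: x right, y down, z forward; pixel columns grow to the right and rows downward; lengths in m; the calibration is good to about 2 mm. The wrist camera is an equidistant fisheye: a pixel r from the principal point sees the ray r / f radians off the axis. A picture is of the moment at which its call begins. There is no depth.
- ctrl.sign_off(): hands the job in; it is judged then, once.
The state is a dict: "time_s": time; "joint_pos": joint angles; "qvel": joint speeds; "tau": joint torques, N m; "tcp_pos": TCP position; "ee_rot": TCP orientation; "contact_force": force on the tool from outside, world axes, zero at the start; "wrist_torque": the same for the moment, N m; "gripper_width": finger opening in m; "finger_force": force on a finger pad.
Only numpy, scipy, OpenCV 4.12 (cv2) and the standard library are available. Lean on these libraries where they do the work, as an engineer would, in place of code of your own. Each camera call takes 0.05 s, during which the arm holds its last target. There are 200 camera calls.

## Working session

There is one attempt and no reset: what is moved stays moved. The work goes in short steps, Python scripts to look and compute and a tool call to move; the robot and the scene stay as the last step left them, time stands still between calls to the robot, and variables do not carry over. Pictures are saved under pics/ and viewed, at most 10 in all, crops included, and the job is handed in when it is done.

Besides the shell and the picture viewer there is one more tool, called after "Emit:" by a JSON object that holds its "fn" and its "kwargs". move_arm: Moves the arm, as the interface text tells. Its arguments: {"type":"object","properties":{"targets":{"type":"array"},"newtons":{"type":"number"}},"required":["targets"]}

```bash
mkdir -p pics; python3 - <<'E'
from workcell import ctrl
import cv2,pickle
for n in("scene","side","wrist"):
    d=ctrl.read_camera(n); cv2.imwrite(f"pics/{n}0.png",d["color"][:,:,::-1]); pickle.dump(d,open(f"{n}0.pkl","wb"))
    print(n,d["fx"],d["cx"],d["cy"],d["R"],d["t"])
print(ctrl.state())
E
```

```text
scene 379.8058990224265 316.46908581502726 205.79190211668092 [[-0.80502412  0.59313337 -0.01135621]
 [ 0.42557206  0.56405503 -0.70762303]
 [-0.41330931 -0.57448649 -0.70649889]] [ 0.39351597 -0.15406452  1.43245231]
side 512.1770462626514 313.21977846518433 202.9614459180162 [[ 0.71804634 -0.69596686  0.0062915 ]
 [-0.42599347 -0.44662072 -0.78680334]
 [ 0.55039897  0.56228112 -0.61717171]] [-0.37531319  0.27867868  1.08274676]
wrist 309.70691628693146 313.692035652386 202.96056619034104 [[ 0.36179552  0.93225494 -0.00217533]
 [ 0.90299964 -0.34986004  0.24937842]
 [ 0.2317232  -0.09218832 -0.96840367]] [-0.62403833 -0.0297955   0.38951943]
{'time_s': 0.15, 'joint_pos': array([ 1.02249226e+00,  5.28262698e-01,  1.43361220e+00, -1.29144551e-05,
        1.18140404e+00, -1.78497524e-01]), 'qvel': array([ 4.33833866e-05, -3.32643531e-03, -6.08480922e-03, -1.16231236e-03,
       -1.11816619e-03,  1.09703072e-03]), 'tau': array([ 2.16847202e-04, -4.40424728e+01, -1.76841366e+01,  6.33562077e-02,
        5.52310667e-02, -8.52181915e-05]), 'tcp_pos': array([0.2255715 , 0.58226707, 0.2217889 ]), 'ee_rot': array([-2.94117008e-04,  1.83848974e-01,  9.82954141e-01, -7.90201321e-04]), 'contact_force': array([-0.7050287 ,  0.56324034,  0.10330643]), 'wrist_torque': array([-0.01633229, -0.0081738 , -0.01838429]), 'finger_force': 0.0, 'gripper_width': 0.08671041047930299}
```

View pics/scene0.png

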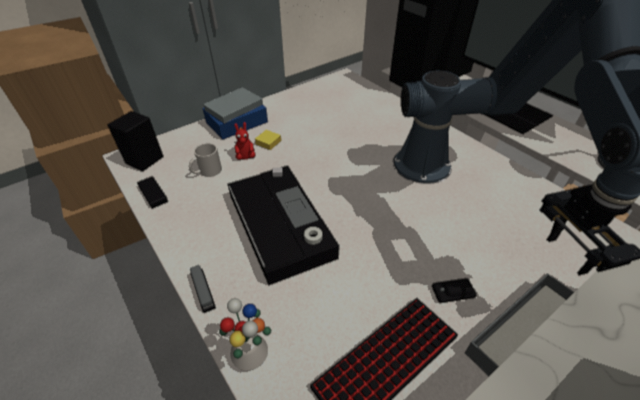

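View pics/side0.png

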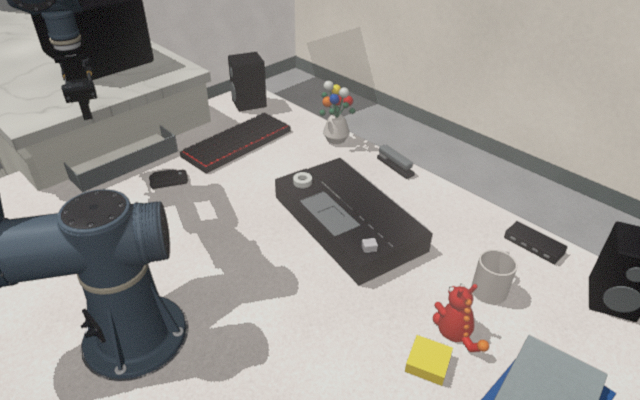

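The scene picture shows the console at about (285,225) and the side picture at about (350,215). Both show the grey panel, with a faint line on it. I'll enlarge both views.

```bash
python3 - <<'E'
import cv2,numpy as np
a=cv2.imread("pics/scene0.png")[160:290,220:345]; b=cv2.imread("pics/side0.png")[150:285,265:440]
cv2.imwrite("pics/c1.png",cv2.resize(a,None,fx=4.6,fy=4.6,interpolation=cv2.INTER_CUBIC))
cv2.imwrite("pics/c2.png",cv2.resize(b,None,fx=4.4,fy=4.4,interpolation=cv2.INTER_CUBIC))
E
```

```text
(no output)
```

View pics/c1.png

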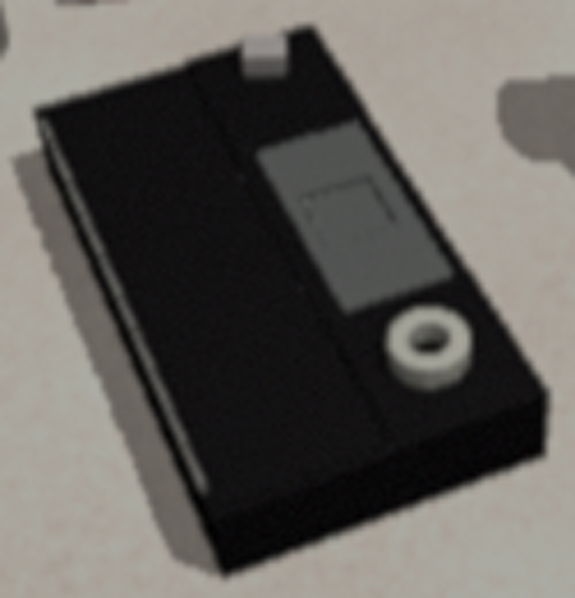

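View pics/c2.png

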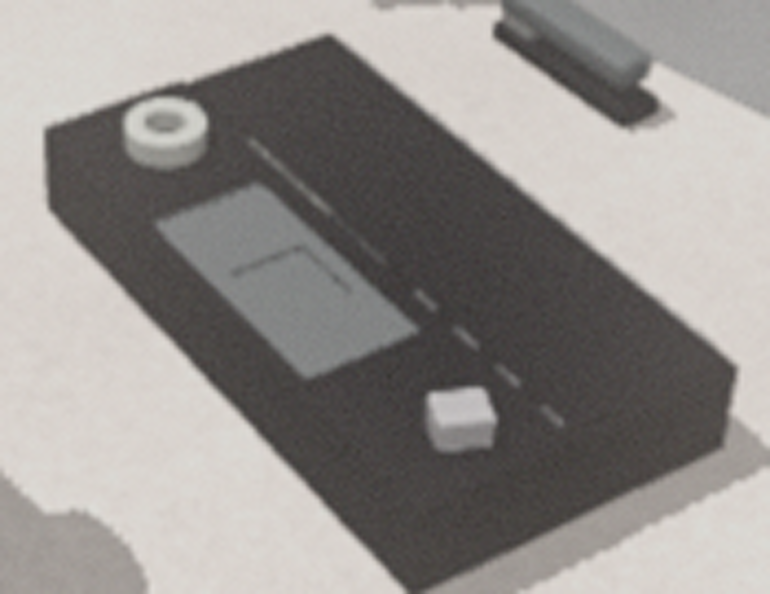

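The enlarged crops show the button's gap lines. In c1 the corners are at (302,196), (376,178) and (395,222). In c2 they are at (232,273), (303,245) and (350,292). Next I fit the console pose to these and to the console corners.

```bash
cat > h.py <<'E'
import numpy as np,pickle
from scipy.optimize import least_squares
def proj(d,X):
    c=d["R"]@X+d["t"]; return np.array([d["fx"]*c[0]/c[2]+d["cx"],d["fy"]*c[1]/c[2]+d["cy"]])
def w(p,x,y,z): # console->world
    c,s=np.cos(p[2]),np.sin(p[2]); return np.array([p[0]+c*x-s*y,p[1]+s*x+c*y,z])
E
python3 - <<'E'
from h import *
S=pickle.load(open("scene0.pkl","rb"));D=pickle.load(open("side0.pkl","rb"))
cv=lambda uv,f,o:(np.array(uv)+.5)/f-.5+np.array(o)
A=lambda *u:(S,cv(u,4.6,(220,160)));B=lambda *u:(D,cv(u,4.4,(265,150)))
con=[(A(312,27),-1,-1),(A(37,110),1,-1),(A(218,515),1,1),(A(548,395),-1,1),(B(45,130),-1,1),(B(332,36),1,1),(B(736,370),1,-1),(B(410,590),-1,-1)]
pan=[(A(258,152),1,-1),(A(360,122),-1,-1),(A(452,275),-1,1),(A(345,312),1,1),(B(155,222),-1,1),(B(262,183),1,1),(B(420,330),1,-1),(B(305,381),-1,-1)]
but=[(A(302,196),1,-1),(A(376,178),-1,-1),(A(395,222),-1,1),(B(232,273),-1,1),(B(303,245),1,1),(B(350,292),1,-1)]
def res(p):
    r=[]
    for (d,u),i,j in con: r.append(proj(d,w(p,i*.11,j*.2,.066))-u)
    for (d,u),i,j in pan: r.append(proj(d,w(p,p[3]+i*.0395,j*.085,.061))-u)
    for k,((d,u),i,j) in enumerate(but): r.append((proj(d,w(p,p[3]+i*.026,p[4]+j*.026,.060))-u))
    return np.ravel(r)
o=least_squares(res,[.55,.2,0.2,-.05,0],loss='soft_l1');print(o.x,np.degrees(o.x[2]));print(res(o.x).reshape(-1,2).round(1))
p=o.x;np.save("p.npy",p);print(w(p,p[3],p[4],.06),w(p,p[3],0,.06))
E
```

```text
[ 0.58821846 -0.06105983 -0.21912984 -0.05768218 -0.0049321 ] -12.55521476900498
[[  1.5  -1. ]
 [  0.1  -1.9]
 [ -1.6  -0.1]
 [  0.4  -0.4]
 [ -0.7  -0.4]
 [ -0.   -1.4]
 [  0.1  -0.2]
 [  0.3 -16.6]
 [ -0.4   0.5]
 [ -0.1   0.3]
 [  0.7   1.2]
 [ -0.3   1.2]
 [ -0.8   0.4]
 [  0.2   0. ]
 [  1.1   1.8]
 [  0.6   1.2]
 [ -0.3   0.5]
 [ -1.3  -0.3]
 [  0.8   0.6]
 [ -1.2   0.5]
 [ -0.4   0.4]
 [  0.2   0.6]]
[ 0.5308435  -0.05333501  0.06      ] [ 0.53191564 -0.04852085  0.06      ]
```

```bash
cat >> h.py <<'E'
from scipy.spatial.transform import Rotation as Ro
def rot(s): q=s["ee_rot"]; return Ro.from_quat([q[1],q[2],q[3],q[0]])
def go(s,p,px,py,z): # shift & turn in tool axes to get to panel point px,py at z, tool y along console y, x towards -console x
    R=rot(s); c,sn=np.cos(p[2]),np.sin(p[2])
    T=Ro.from_matrix(np.array([[-c,-sn,0],[-sn,c,0],[0,0,-1.]]).T.T)
    return (R.inv().apply(w(p,p[3]+px,py,z)-s["tcp_pos"])*1000).round(1),np.degrees((R.inv()*T).as_rotvec()).round(2)
def loc(s,p):
    d=s["tcp_pos"][:2]-w(p,p[3],0,0)[:2]; c,sn=np.cos(p[2]),np.sin(p[2])
    return np.array([c*d[0]+sn*d[1],-sn*d[0]+c*d[1],s["tcp_pos"][2]])*1000
E
python3 - <<'E'
from h import *
from workcell import ctrl
p=np.load("p.npy");s=ctrl.state()
print(go(s,p,-.006,p[4],.12))
E
```

```text
(array([-508.5, -483. ,  102.4]), array([-0.09, -0.02, -8.63]))
```

Emit:
{"fn": "move_arm", "kwargs": {"targets": [[-39,-37,5,0,0,-1,0.5],[-78,-74,10,0,0,-2,0],[-117,-111,15,0,0,-3,0],[-156,-148,20,0,0,-4,0],[-195,-185,25,0,0,-5,0],[-234,-222,30,0,0,-6,0],[-273,-259,35,0,0,-7,0],[-312,-296,40,0,0,-8,0],[-351,-333,50,0,0,-8.6,0],[-390,-370,60,0,0,-8.6,0],[-429,-407,70,0,0,-8.6,0],[-468,-444,80,0,0,-8.6,0],[-495,-470,90,0,0,-8.6,0],[-508.5,-483,102,0,0,-8.6,0],[-508.5,-483,102,0,0,-8.6,0],[-508.5,-483,102,0,0,-8.6,0]]}}

```text
time_s: 2.15
tcp_pos: [0.5242, -0.0499, 0.1204]
ee_rot: [-0.001, 0.109, 0.994, 0.0]
contact_force: [-0.3, -0.1, -0.1]
gripper_width: 0.0004
finger_force: 0.0
```

```bash
python3 - <<'E'
from h import *
from workcell import ctrl
import cv2
p=np.load("p.npy");s=ctrl.state()
print(loc(s,p),go(s,p,-.006,p[4],.065),s["time_s"],s["contact_force"],s["gripper_width"])
d=ctrl.read_camera("wrist");pickle.dump(d,open("wrist1.pkl","wb"))
cv2.imwrite("pics/w1.png",d["color"][:,:,::-1])
E
```

```text
[ -7.18132859  -3.03295012 120.44797001] (array([-1.3, -1.9, 55.4]), array([ 0.03, -0.11,  0.02])) 2.15 [-0.31441292 -0.11902837 -0.11606703] 0.00035292812634124884
```

View pics/w1.png

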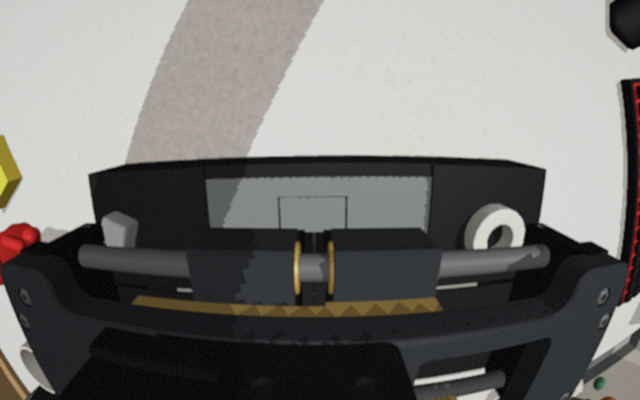

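The wrist picture shows the button square at columns 280–346, with its centre near 313, on the panel at 208–431. The fingers are centred over it. I'll descend and feel for contact.

Emit:
{"fn": "move_arm", "kwargs": {"targets": [[-1,-2,25,0,0,0,0],[-1,-2,50,0,0,0,0],[-1,-2,58,0,0,0,0],[-1,-2,62,0,0,0,0],[-1,-2,64,0,0,0,0],[-1,-2,64,0,0,0,0]]}}

```text
time_s: 2.95
tcp_pos: [0.5261, -0.0532, 0.0573]
ee_rot: [0.0, 0.11, 0.994, 0.0]
contact_force: [-1.3, 1.6, 1.9]
gripper_width: 0.0005
finger_force: 1.2
```

The tip is below the panel surface and the force is light, so this is the button. I'll press it in.

Emit:
{"fn": "move_arm", "kwargs": {"targets": [[0,0,2,0,0,0,0],[0,0,4,0,0,0,0],[0,0,5.5,0,0,0,0],[0,0,6,0,0,0,0],[0,0,6,0,0,0,0]]}}

```text
time_s: 3.58
tcp_pos: [0.5261, -0.0533, 0.0522]
ee_rot: [0.0, 0.11, 0.994, 0.0]
contact_force: [-1.8, 4.3, 17.1]
gripper_width: 0.0005
finger_force: 8.3
```

```bash
python3 - <<'E'
from workcell import ctrl
import cv2
d=ctrl.read_camera("side")
cv2.imwrite("pics/s2.png",cv2.resize(d["color"][100:300,220:470,::-1],None,fx=2.5,fy=2.5))
E
```

```text
(no output)
```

View pics/s2.png

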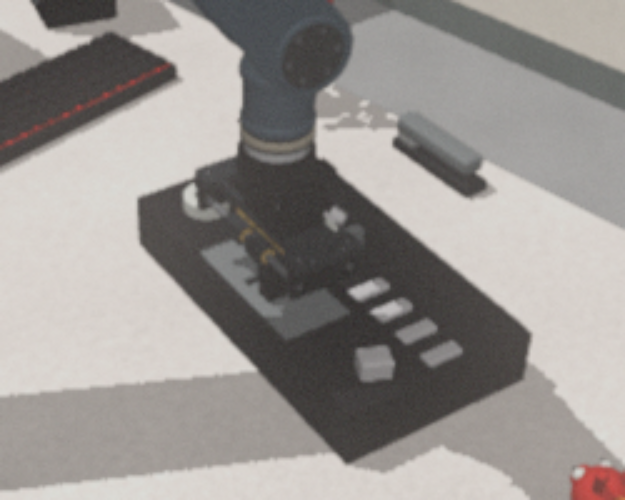

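The button has bottomed out at 52 mm with 17 N. The slits along the lid's front edge look wider, so the lid appears to be rising. I'll withdraw upward, then back towards the robot.

Emit:
{"fn": "move_arm", "kwargs": {"targets": [[0,0,-6,0,0,0,0],[0,0,-20,0,0,0,0],[10,0,-50,0,0,0,0],[35,0,-90,0,0,0,0],[65,0,-120,0,0,0,0],[85,0,-140,0,0,0,0],[90,0,-150,0,0,0,0],[90,0,-150,0,0,0,0],[90,0,-150,0,0,0,0],[90,0,-150,0,0,0,0],[90,0,-150,0,0,0,0],[90,0,-150,0,0,0,0],[90,0,-150,0,0,0,0],[90,0,-150,0,0,0,0],[90,0,-150,0,0,0,0],[90,0,-150,0,0,0,0],[90,0,-150,0,0,0,0],[90,0,-150,0,0,0,0],[90,0,-150,0,0,0,0],[90,0,-150,0,0,0,0]]}}

```text
time_s: 6.12
tcp_pos: [0.4381, -0.0339, 0.2005]
ee_rot: [-0.0, 0.11, 0.994, -0.0]
contact_force: [-0.1, 0.1, 0.7]
gripper_width: 0.0004
finger_force: 0.0
```

```bash
python3 - <<'E'
from workcell import ctrl
import cv2,numpy as np
a=ctrl.read_camera("side")["color"]; b=ctrl.read_camera("scene")["color"]
cv2.imwrite("pics/s3.png",np.hstack([cv2.resize(a[80:300,220:470,::-1],(400,352)),cv2.resize(b[120:320,170:397,::-1],(400,352))]))
E
```

```text
(no output)
```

View pics/s3.png

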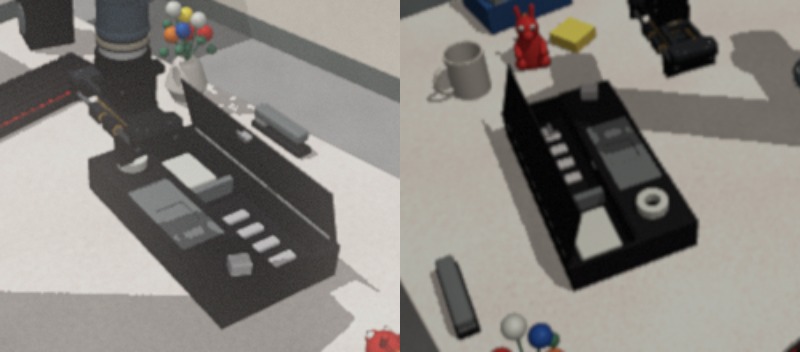

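The lid stands fully open. In the left half it runs from (180,85) to (335,240). The tape and sharpener are in place and the arm is clear, so I'll wait one second to let everything settle and then hand in.

Emit:
{"fn": "move_arm", "kwargs": {"targets": [[0,0,0,0,0,0,0],[0,0,0,0,0,0,0],[0,0,0,0,0,0,0],[0,0,0,0,0,0,0],[0,0,0,0,0,0,0],[0,0,0,0,0,0,0],[0,0,0,0,0,0,0],[0,0,0,0,0,0,0]]}}

```text
time_s: 7.22
tcp_pos: [0.4381, -0.0339, 0.2006]
ee_rot: [-0.0, 0.11, 0.994, 0.0]
contact_force: [0.7, 0.4, -1.0]
gripper_width: 0.0003
finger_force: 0.0
```

```bash
python3 -c "
from workcell import ctrl
print(ctrl.sign_off())"
```

```text
the job is handed in; nothing more can be done
None
```

I pressed the catch button right in, the lid sprang open and is standing open, the arm is clear, and the job was handed in at about 7 s; sign-off returned no verdict.

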